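# Fish a module out of the gap in a bench supply

## Robot

A 6-joint arm with a two-finger parallel gripper is mounted at the origin on a cart in front of the work surface, level with it; the furniture and walls round the work are solid. World frame = base frame: x ahead of the robot, y to its left, z up, the work surface at z = 0. Lengths are in m, angles in rad, forces in N, time in s.
With the tool pointing down it reaches from about 0.4 to 0.825 m from the base axis. Payload 7 kg.
Tool frame: the origin (TCP) lies on the centre line of the jaws, within the pads' length; the fingertips stand 22 mm ahead of it and the grasp point (between the pads) lies 3 mm ahead of it (arm.tcp_to_tips is the distance from the TCP to the fingertips, in m); z points along the fingers, y is the line along which they close (so a half turn about z gives the same grasp; the last joint's range is limited). The gripper opens to 88 mm and grips with 3 to 60 N. Pads are 19 mm wide; open, the fingers measure 130 mm over their backs; the gripper's body (78 mm by 193 mm) begins 47 mm behind the grasp point.
Start: joints at [1.571, 0.359, 0.012, 0, -1.224, -0.288], TCP at [0.192, 0.647, 0.249] pointing down, gripper open.
Joint ranges: [-3.07, 3.07], [-1.43, 2.12], [-1.02, 1.25], [-3.03, 1.67], [-3.05, -0], [-3.03, 3.03]. Speed limits (rad/s): [2.39, 2.39, 3.01, 3.14, 3.14, 3.14].

## Interface

Orientations are given as [roll, pitch, yaw] about the fixed x, y, z axes, in that order (R = Rz(yaw) Ry(pitch) Rx(roll)).
In Python, from station import arm gives the robot as it stands.
- The arm moves only by the tool jog_arm, never from a script. Its argument "targets" is a list of rows, each an object of numbers: "dx", "dy", "dz": the shift along the tool's x, y, z in mm; "rx", "ry", "rz": the turn, a rotation vector about the tool's x, y, z in rad; "gripper": the closure, from 0 (fully open) to 1 (shut). In form: [{"dx": .., "dy": .., "dz": .., "rx": .., "ry": .., "rz": .., "gripper": ..}, ...]. A call has exactly 8 rows; each row is the pose to reach, as a shift and turn from the pose commanded when the call began, along the tool's axes at that moment; what a row does not reach only later rows make up. A row lasts 1/12 s, in which the tool goes at most 41.7 mm and 7.16 degrees, less where a joint would pass 70% of its speed; a pose out of reach is approached as far as the arm can. A call with a gripper value outside its range is refused whole. The fingers move at their own pace and stop on an object; "force" is the grip in N (left out, the last holds). Time passes only in rows, so rows that repeat a pose let the fingers close, or fill a call up. It gives the time, the measured TCP pose, the force, the opening and the grip force at its end, in the units of the state.
- arm.get_state(): the state, without advancing time (a new reading comes with each control period).
- arm.grab_frame(name): name is "scene" or "top" or "wrist"; returns a dict with "frame" (480x640x3 uint8, red, green, blue), "z_map" (480x640 float32, m along the optical axis (not along the pixel's ray), 0 where there is no reading), "fx", "fy", "cx", "cy" (pixels), "distortion" ([k1, k2, p1, p2, k3] as OpenCV has them; the pictures are not rectified), "view" (4x4, takes a point from world to camera coordinates). Camera axes: x right, y down, z forward; pixel columns grow to the right and rows downward; lengths in m; the calibration is good to about 2 mm. A picture is of the moment at which its call begins.
- arm.job_done(): hands the job in; it is judged then, once.
The state is a dict: "t": time; "q": joint angles; "qd": joint speeds; "joint_efforts": joint torques, N m; "eef_pos": TCP position; "ee_rot": TCP orientation; "force": force on the tool from outside, world axes, zero at the start; "moment": the same for the moment, N m; "width": finger opening in m; "gripper_force": force on a finger pad.
Only numpy, scipy, OpenCV 4.12 (cv2) and the standard library are available. Lean on these libraries where they do the work, as an engineer would, in place of code of your own. Each camera call takes 0.05 s, during which the arm holds its last target. There are 200 camera calls.

## Task

The flat blue plug-in module has slid to the back of the narrow gap in the grey bench supply, partly under the cross-piece. Take the orange-handled bent rod from its stand, reach in with its rubber foot, press on the module only lightly (its lid cracks under a hard push) and draw it out along the gap until all of it lies flat on the worktop a finger's width or so in front of the supply, then stand the rod upright in its stand again, the same way round. Never touch the module with the gripper, do not push hard against the supply, and leave the tin, the glue tube and the solder reel where they are.

Things in the scene. Friction and masses are not known exactly. Their poses are not given: they have to be found in the camera images.
- supply: Grey bench supply, fixed, 140 mm deep (x), 186 wide (y), 85 high: two 72 mm wide housings with a straight 42 mm gap between them along its x axis, open above and at the front. Origin on the worktop under its centre; -x points out of the gap's open front; fronts at x = -70 mm, knobs stand out 11 mm more, 30 mm and more from y = 0. A panel closes the gap at the rear, inner face x = +62 mm
- gap_mouth (a point): Middle of the gap's front opening, on the worktop (x = -70 mm in the supply's frame, same axes). The gap's floor is a grey liner, flat from x = -25 to +62 mm (supply's frame), its top 2 to 9 mm above the worktop (differs each time, not measured), sloping down to the worktop between x = -25 and -65 mm
- cross_piece (a point): Front edge of the fixed cross-piece that bridges the gap, middle of its underside: x = -5 mm, 46 mm above the worktop, in the supply's frame. It runs from there to the rear panel and is 10 mm thick
- module: Flat blue plastic module 72 x 34 x 9 mm (x, y, z), about 40 g, brass contacts at its -x end; origin at the centre of its underside, z up. Starts flat on the liner, lengthwise in the gap, -x end to the front, 4 to 14 mm from the rear panel. The rubber foot grips its top far better than it slides on liner or worktop: pressing with 3 to 6 N is plenty; over 15 N cracks it
- rod: Bent rod, about 120 g, upright: orange square grip 22 x 22 mm, 95 to 155 mm above the sole, 8 mm shank, at the bottom a heel (x -10 to +12 mm, 14 mm wide, 13 high) and a foot, a springy steel bar, with a black rubber pad under its end. Origin at the sole (underside of heel and pad) under the grip's axis; x along the foot to the toe, z up. Starts upright in the stand, free to be lifted out
- rod_toe (a point): Toe of the rod: front end of the rubber pad's underside, x = +62 mm in the rod's frame. The pad runs from x = 44 to 62 mm, is 14 mm wide and hangs 5.5 mm below the 7 mm thick bar; both together are 12.5 mm high. The foot gives about 1 mm for 5 N at the pad
- stand: Aluminium holder for the rod, fixed: open-topped slim box, inside 84 x 22 mm (x, y), walls 4 mm, 60 mm high, on a 120 x 60 x 3 mm plate. Origin on the worktop under its centre. The rod stands in it with its foot along the stand's x axis and its origin at x = -26 mm, y = 0, sole on the inner floor
- stand_floor (a point): Centre of the stand's inner floor, 4 mm above the worktop
- flux_tin: Small open tin, 44 mm across, 19 mm high, loose bystander; origin at the centre of its underside
- glue_red: Red tube with yellow cap lying flat, 103 x 27 x 20 mm, loose bystander; origin at the centre of its underside, x along the tube
- solder_spool: Reel of solder wire standing on its flange, 53 mm across, 36 mm high, loose bystander; origin at the centre of its underside

How it is judged:
On the way, in this order (a step that is already met when the one before it is completed fails the run):
1. the rod's toe is in the gap, over the module's end and touching the module (x of rod_toe in the frame of supply above -0.03 m and z of rod_toe in the frame of supply below 0.04 m and contact force between rod and module above 0.3 N), for 0.1 s.
2. the whole module is out in front of the supply (x of module in the frame of supply below -0.11 m), for 0.2 s.
At the end, for the whole second after the job is handed in: The module lies flat and at rest on the worktop, its centre 110 to 220 mm in front of the supply's centre and within 80 mm of the gap's line; the rod stands released and upright (within 0.2 rad) in its stand, sole down on its floor (within 8 mm), foot pointing as at the start (x of module in the frame of supply between -0.22 and -0.11 m and y of module in the frame of supply between -0.08 and 0.08 m and height (world z) of module below 0.006 m and angle between module's own z axis and vertical below 0.1 rad and linear speed of module below 0.01 m/s and x of rod in the frame of stand between -0.042 and -0.01 m and y of rod in the frame of stand between -0.01 and 0.01 m and height (world z) of rod below 0.012 m and angle between rod's own z axis and vertical below 0.2 rad and linear speed of rod below 0.02 m/s); the robot touches nothing.
It fails at once if the rod presses on the module with more than 15 N (contact force between rod and module above 15 N).
It fails at once if the gripper or its fingers touch the module (contact force between any of the arm, the fingers and module above 0.2 N).
It fails at once if the rod, the arm or the fingers push on the supply with more than 20 N (contact force between any of rod, the arm, the fingers and supply above 20 N).
It fails at once if the tin, the glue tube or the solder reel is moved more than 15 mm (distance of any of flux_tin, glue_red, solder_spool from where it was at the start of the episode above 0.015 m).
It also fails if it takes over 72 s, if anything falls off the work surface, if the arm or the gripper's body presses on something with over 40 N, if the wrist force passes 120 N, or if a joint passes its speed limit or range.

## Working session

There is one attempt and no reset: what is moved stays moved. The work goes in short steps, Python scripts to look and compute and a tool call to move; the robot and the scene stay as the last step left them, time stands still between calls to the robot, and variables do not carry over. Pictures are saved under pics/ and viewed, at most 10 in all, crops included, and the job is handed in when it is done.

Besides the shell and the picture viewer there is one more tool, called after "Request:" as name(argument=value, ...) on one line, values as JSON. jog_arm: Moves the arm, as the interface text tells. Its arguments: {"type":"object","properties":{"targets":{"type":"array","items":{"type":"object","properties":{"dx":{"type":"number"},"dy":{"type":"number"},"dz":{"type":"number"},"rx":{"type":"number"},"ry":{"type":"number"},"rz":{"type":"number"},"gripper":{"type":"number"}}}},"force":{"type":"number"}},"required":["targets"]}

```bash
mkdir -p pics; ls
cat > h.py <<'E'
import numpy as np, cv2, json
from station import arm
def grab(n):
    f=arm.grab_frame(n); return f
def K(f): return np.array([[f['fx'],0,f['cx']],[0,f['fy'],f['cy']],[0,0,1.]])
def ray(f,uv,z):
    "pixels -> world points on plane height z"
    uv=np.array(uv,float).reshape(-1,1,2)
    n=cv2.undistortPoints(uv,K(f),np.array(f['distortion'])).reshape(-1,2)
    V=np.array(f['view']);R=V[:3,:3];c=-R.T@V[:3,3]
    d=np.c_[n,np.ones(len(n))]@R
    return c+d*((z-c[2])/d[:,2])[:,None]
def cloud(f):
    "world point per pixel from z_map"
    h,w=f['z_map'].shape
    u,v=np.meshgrid(np.arange(w),np.arange(h))
    n=cv2.undistortPoints(np.stack([u,v],-1).reshape(-1,1,2).astype(float),K(f),np.array(f['distortion'])).reshape(-1,2)
    z=f['z_map'].reshape(-1,1)
    V=np.array(f['view']);R=V[:3,:3];c=-R.T@V[:3,3]
    P=(np.c_[n,np.ones(len(n))]*z)@R+c
    P[z[:,0]<=0]=np.nan
    return P.reshape(h,w,3)
def save(f,p): cv2.imwrite(p,cv2.cvtColor(f['frame'],cv2.COLOR_RGB2BGR))
def st():
    s=arm.get_state(); print({k:np.round(s[k],4).tolist() for k in ('t','q','eef_pos','ee_rot','force','width','gripper_force')})
    return s
E
python3 - <<'E'
from h import *
st()
for n in('top','scene'):
    f=grab(n); save(f,f'pics/{n}0.png'); np.savez(f'{n}0.npz',**{k:np.array(v) for k,v in f.items()})
    V=np.array(f['view']);print(n,-V[:3,:3].T@V[:3,3],V[:3,:3].round(2).tolist())
E
```

```text
pics
{'t': 0.0, 'q': [1.5711, 0.3594, 0.0111, -0.0004, -1.2241, -0.2881], 'eef_pos': [0.1915, 0.6468, 0.2476], 'ee_rot': [3.1399, -0.0002, -0.2879], 'force': [-0.0569, 0.3112, 0.5347], 'width': 0.0875, 'gripper_force': 0.0}
top [0.27601971 0.09843397 1.37648035] [[-0.03, -1.0, -0.01], [-0.98, 0.03, -0.21], [0.21, -0.0, -0.98]]
scene [-0.06648401  0.02188936  0.97613347] [[0.12, -0.99, -0.01], [-0.8, -0.09, -0.59], [0.58, 0.08, -0.81]]
```

View pics/top0.png

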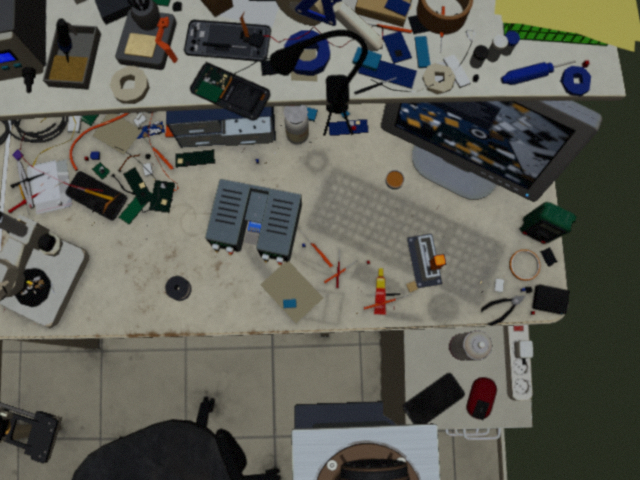

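View pics/scene0.png

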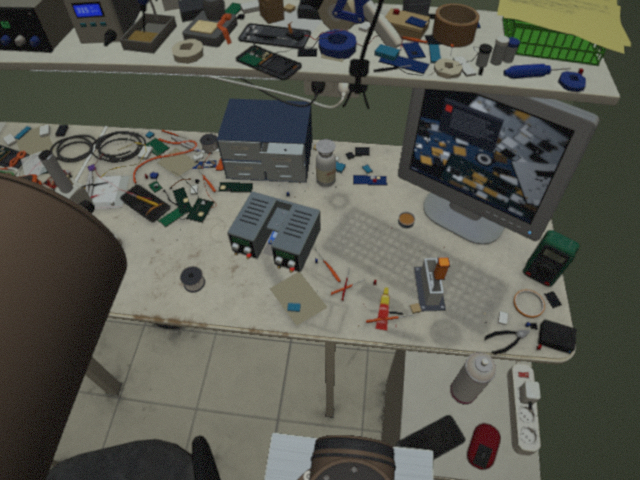

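The top view shows the supply at (253,217) with blue in the gap at (256,226), the stand at (425,258) with the orange grip at (438,261), the tin at (395,179), the glue tube at (380,290) and the reel at (177,288). The scene view agrees. A shelf overhangs the rear.

```bash
cat > m1.py <<'E'
from h import *
f=dict(np.load('top0.npz')); P=cloud(f); img=f['frame']; hsv=cv2.cvtColor(img,cv2.COLOR_RGB2HSV)
def rect(m,name):
    n,l,s,c=cv2.connectedComponentsWithStats(m.astype(np.uint8)); 
    if n<2: print(name,'none');return
    i=1+np.argmax(s[1:,4]); Q=P[l==i]; Q=Q[~np.isnan(Q[:,0])]
    r=cv2.minAreaRect(Q[:,:2].astype(np.float32)*1000)
    print(name,s[i],'ctr',np.round(r[0],1),'size',np.round(r[1],1),'ang',round(r[2],1),'z',np.round(np.nanpercentile(Q[:,2],[2,50,98]),4))
    print('   box',cv2.boxPoints(r).round(0).tolist())
u,v=np.meshgrid(np.arange(640),np.arange(480))
def win(a,b,c,d): return (u>a)&(u<b)&(v>c)&(v<d)
Z=P[...,2]
rect(win(195,310,170,265)&(Z>.075)&(Z<.095),'supply top')
w=win(195,310,170,265)&(Z>.075)&(Z<.095)
rect(win(400,450,225,295)&(Z>.05)&(Z<.075),'stand rim')
rect(win(400,450,225,295)&(Z>.12)&(Z<.18),'grip')
H,S,V=[hsv[...,i] for i in range(3)]
rect(win(400,460,225,295)&(H<20)&(S>150)&(V>120),'grip col')
rect(win(240,270,210,240)&(H>95)&(H<125)&(S>130)&(V>80),'module')
rect(win(380,410,165,195)&(Z>.008),'tin')
rect(win(360,400,262,320)&(Z>.008),'glue')
rect(win(155,200,265,305)&(Z>.02),'spool')
print('table z',np.nanmedian(Z[290:320,200:260]))
# shelf
m=(Z>.25)&(v<110); Q=P[m]; print('shelf z',np.nanpercentile(Q[:,2],[2,20,50]),'xmin',np.nanpercentile(Q[:,0],[1,5]))
mon=win(380,600,95,200)&(Z>.1); print('monitor xyz min',np.nanpercentile(P[mon],[2,98],axis=0).round(3))
c=cv2.resize(img[165:325,190:460],None,fx=2.9,fy=2.9,interpolation=cv2.INTER_CUBIC)
cv2.imwrite('pics/crop1.png',c[...,::-1])
E
python3 m1.py
```

```text
supply top [ 205  179   97   78 4302] ctr [608.5 227.6] size [188.1 144.6] ang 76.9 z [0.0777 0.0847 0.0905]
   box [[517.0, 152.0], [658.0, 120.0], [700.0, 303.0], [559.0, 335.0]]
stand rim [418 234  22  44 242] ctr [ 513.4 -151.8] size [93.6 31.8] ang 7.0 z [0.0508 0.0591 0.0647]
   box [[465.0, -142.0], [469.0, -173.0], [562.0, -162.0], [558.0, -130.0]]
grip [430 254  16  15 180] ctr [ 487.  -156.1] size [23.3 23.5] ang 9.2 z [0.1209 0.157  0.1631]
   box [[474.0, -146.0], [477.0, -170.0], [500.0, -166.0], [497.0, -143.0]]
grip col [434 255  12  10  95] ctr [ 486.6 -156.6] size [20.5 20.6] ang 9.2 z [0.155  0.1588 0.1637]
   box [[475.0, -148.0], [478.0, -168.0], [498.0, -165.0], [495.0, -145.0]]
module [248 221  13  10  69] ctr [600.2 226.8] size [41.5 20.1] ang 66.1 z [0.0082 0.0143 0.0225]
   box [[583.0, 212.0], [601.0, 204.0], [618.0, 242.0], [599.0, 250.0]]
tin [386 170  19  21 263] ctr [704.2 -96.3] size [42.6 44.6] ang 61.3 z [0.0086 0.013  0.0215]
   box [[674.0, -104.0], [714.0, -126.0], [734.0, -88.0], [695.0, -67.0]]
glue [368 268  24  41 344] ctr [446.5 -54.5] size [44.7 94.3] ang 71.3 z [0.0082 0.0137 0.0225]
   box [[395.0, -61.0], [484.0, -91.0], [498.0, -48.0], [409.0, -18.0]]
spool [165 276  24  23 437] ctr [465.8 403.3] size [50.8 54. ] ang 4.4 z [0.0272 0.036  0.0411]
   box [[438.0, 428.0], [442.0, 374.0], [493.0, 378.0], [489.0, 432.0]]
table z -0.00015607943634265986
shelf z [0.35952548 0.42826586 0.43244308] xmin [0.70614891 0.71654322]
monitor xyz min [[ 0.638 -0.514  0.106]
 [ 0.813 -0.074  0.426]]
```

View pics/crop1.png

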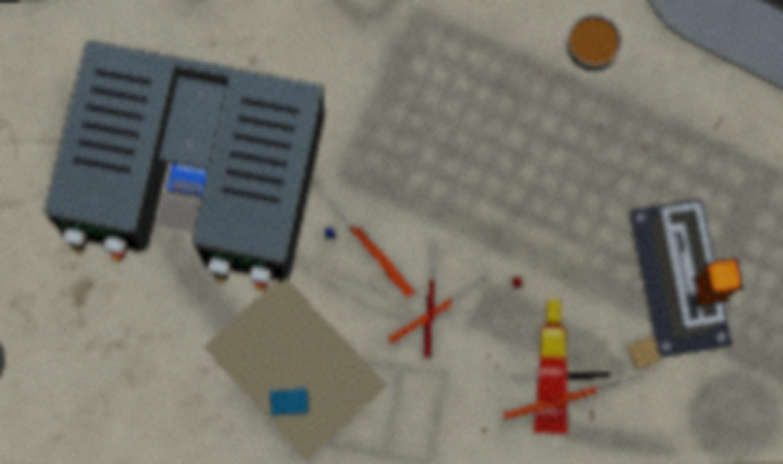

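Measured: supply centre (608, 228) mm, yaw −13°. Stand yaw is about +8°, with the rod axis at (487, −156), which fits the 26 mm offset. The crop shows the blue module end showing in front of the cross-piece at about (187,179). Next I go over the grip with the jaws closing along the foot direction.

```bash
cat >> h.py <<'E'
from scipy.spatial.transform import Rotation as Ro
SY=-0.227; SC=np.array([.6085,.2276])
def sup(x,y=0.): # supply frame -> world xy (m)
    return SC+np.array([x*np.cos(SY)-y*np.sin(SY), x*np.sin(SY)+y*np.cos(SY)])
def tosup(p):
    d=np.array(p[:2])-SC; return np.array([d[0]*np.cos(SY)+d[1]*np.sin(SY), -d[0]*np.sin(SY)+d[1]*np.cos(SY)])
def plan(pts):
    "pts: list of world (x,y,z,yaw); prints tool-frame shift mm and rotvec from the present pose"
    s=st(); R0=Ro.from_euler('xyz',s['ee_rot']); p0=np.array(s['eef_pos'])
    for x,y,z,w in pts:
        d=R0.inv().apply(np.array([x,y,z])-p0)*1000
        r=(R0.inv()*Ro.from_euler('xyz',[np.pi,0,w])).as_rotvec()
        print('d',d.round(1),'r',r.round(3))
E
python3 -c "
from h import *
plan([(.42,.30,.25,-1.0),(.46,.05,.25,-1.43),(.487,-.1555,.25,-1.43)])"
```

```text
{'t': 0.1, 'q': [1.5711, 0.3593, 0.0112, -0.0003, -1.2241, -0.2881], 'eef_pos': [0.1915, 0.6469, 0.2477], 'ee_rot': [3.1401, -0.0001, -0.2879], 'force': [0.8445, -0.3936, -1.0449], 'width': 0.0876, 'gripper_force': 0.0}
d [317.6 267.7  -1.8] r [ 0.001 -0.001  0.712]
d [426.9 496.1  -1.5] r [ 1.000e-03 -1.000e-03  1.142e+00]
d [511.1 685.5  -1.2] r [ 1.000e-03 -1.000e-03  1.142e+00]
```

Request:
jog_arm(targets=[{"dx": 40, "dy": 33, "dz": -2, "rz": 0.1}, {"dx": 80, "dy": 66, "dz": -2, "rz": 0.2}, {"dx": 120, "dy": 100, "dz": -2, "rz": 0.3}, {"dx": 160, "dy": 134, "dz": -2, "rz": 0.4}, {"dx": 200, "dy": 168, "dz": -2, "rz": 0.5}, {"dx": 240, "dy": 202, "dz": -2, "rz": 0.6}, {"dx": 280, "dy": 236, "dz": -2, "rz": 0.7}, {"dx": 317, "dy": 268, "dz": -2, "rz": 0.71}])

```text
invalid input at $.targets[0]: expected keys dx, dy, dz, rx, ry, rz, gripper
```

```bash
python3 -c "
from h import *
plan([(.46,.05,.25,-1.43),(.487,-.1555,.25,-1.43)])"
```

```text
{'t': 0.1, 'q': [1.5711, 0.3593, 0.0112, -0.0003, -1.2241, -0.2881], 'eef_pos': [0.1915, 0.6469, 0.2477], 'ee_rot': [3.1401, -0.0001, -0.2879], 'force': [0.8445, -0.3936, -1.0449], 'width': 0.0876, 'gripper_force': 0.0}
d [426.9 496.1  -1.5] r [ 1.000e-03 -1.000e-03  1.142e+00]
d [511.1 685.5  -1.2] r [ 1.000e-03 -1.000e-03  1.142e+00]
```

Request:
jog_arm(targets=[{"dx": 30, "dy": 25, "dz": -2, "rx": 0, "ry": 0, "rz": 0.1, "gripper": 0}, {"dx": 60, "dy": 50, "dz": -2, "rx": 0, "ry": 0, "rz": 0.2, "gripper": 0}, {"dx": 90, "dy": 75, "dz": -2, "rx": 0, "ry": 0, "rz": 0.3, "gripper": 0}, {"dx": 120, "dy": 101, "dz": -2, "rx": 0, "ry": 0, "rz": 0.4, "gripper": 0}, {"dx": 150, "dy": 126, "dz": -2, "rx": 0, "ry": 0, "rz": 0.5, "gripper": 0}, {"dx": 180, "dy": 151, "dz": -2, "rx": 0, "ry": 0, "rz": 0.6, "gripper": 0}, {"dx": 210, "dy": 177, "dz": -2, "rx": 0, "ry": 0, "rz": 0.7, "gripper": 0}, {"dx": 240, "dy": 202, "dz": -2, "rx": 0, "ry": 0, "rz": 0.8, "gripper": 0}])

```text
t: 0.77
eef_pos: [0.3648, 0.3834, 0.2504]
ee_rot: [3.141, -0.0, -1.092]
force: [0.4, 0.9, 0.1]
width: 0.0876
gripper_force: 0.0
```

```bash
python3 -c "
from h import *
plan([(.46,.05,.25,-1.43),(.487,-.1555,.25,-1.43)])"
```

```text
{'t': 0.7667, 'q': [1.1809, 0.1173, -0.3044, -0.0001, -1.1493, -0.7025], 'eef_pos': [0.3648, 0.3834, 0.2504], 'ee_rot': [3.1413, -0.0, -1.0925], 'force': [0.4003, 0.9091, 0.097], 'width': 0.0876, 'gripper_force': 0.0}
d [339.8  69.    0.5] r [ 0.    -0.     0.338]
d [5.346e+02 1.396e+02 5.000e-01] r [ 0.    -0.     0.338]
```

Request:
jog_arm(targets=[{"dx": 38, "dy": 8, "dz": 0, "rx": 0, "ry": 0, "rz": 0.05, "gripper": 0}, {"dx": 76, "dy": 16, "dz": 0, "rx": 0, "ry": 0, "rz": 0.1, "gripper": 0}, {"dx": 114, "dy": 24, "dz": 0, "rx": 0, "ry": 0, "rz": 0.15, "gripper": 0}, {"dx": 152, "dy": 32, "dz": 0, "rx": 0, "ry": 0, "rz": 0.2, "gripper": 0}, {"dx": 190, "dy": 40, "dz": 0, "rx": 0, "ry": 0, "rz": 0.25, "gripper": 0}, {"dx": 228, "dy": 48, "dz": 0, "rx": 0, "ry": 0, "rz": 0.3, "gripper": 0}, {"dx": 266, "dy": 58, "dz": 0, "rx": 0, "ry": 0, "rz": 0.338, "gripper": 0}, {"dx": 300, "dy": 66, "dz": 0, "rx": 0, "ry": 0, "rz": 0.338, "gripper": 0}])

```text
t: 1.43
eef_pos: [0.445, 0.0868, 0.2506]
ee_rot: [3.142, 0.0, -1.428]
force: [1.4, 1.4, 0.0]
width: 0.0876
gripper_force: 0.0
```

```bash
python3 -c "
from h import *
plan([(.487,-.1555,.25,-1.43)])"
```

```text
{'t': 1.4333, 'q': [0.6295, -0.0173, -0.4483, -0.0002, -1.1398, -0.4869], 'eef_pos': [0.445, 0.0868, 0.2506], 'ee_rot': [3.1415, 0.0001, -1.4283], 'force': [1.3927, 1.3863, 0.0339], 'width': 0.0876, 'gripper_force': 0.0}
d [245.9  -7.2   0.5] r [0.    0.    0.002]
```

Request:
jog_arm(targets=[{"dx": 35, "dy": -1, "dz": 0, "rx": 0, "ry": 0, "rz": 0, "gripper": 0}, {"dx": 70, "dy": -2, "dz": 0, "rx": 0, "ry": 0, "rz": 0, "gripper": 0}, {"dx": 105, "dy": -3, "dz": 0, "rx": 0, "ry": 0, "rz": 0, "gripper": 0}, {"dx": 140, "dy": -4, "dz": 0, "rx": 0, "ry": 0, "rz": 0, "gripper": 0}, {"dx": 175, "dy": -5, "dz": 0, "rx": 0, "ry": 0, "rz": 0, "gripper": 0}, {"dx": 210, "dy": -6, "dz": 0, "rx": 0, "ry": 0, "rz": 0, "gripper": 0}, {"dx": 244, "dy": -7, "dz": 0, "rx": 0, "ry": 0, "rz": 0, "gripper": 0}, {"dx": 244, "dy": -7, "dz": 0, "rx": 0, "ry": 0, "rz": 0, "gripper": 0}])

```text
t: 2.1
eef_pos: [0.4875, -0.1557, 0.2499]
ee_rot: [3.14, -0.001, -1.43]
force: [-0.1, -0.4, -0.4]
width: 0.0877
gripper_force: 0.0
```

Run:
```python
from h import *
s=st()
f=grab('wrist'); save(f,'pics/wrist1.png'); P=cloud(f); hsv=cv2.cvtColor(f['frame'],cv2.COLOR_RGB2HSV)
H,S,V=[hsv[...,i] for i in range(3)]
m=(H<20)&(S>150)&(V>100)
n,l,st_,c=cv2.connectedComponentsWithStats(m.astype(np.uint8))
for i in range(1,n):
    if st_[i,4]>300:
        Q=P[l==i];Q=Q[np.isfinite(Q[:,0])]; T=Q[abs(Q[:,2]-.159)<.006]
        print(st_[i],len(T),np.percentile(Q[:,2],[2,98]))
        if len(T)>50: print('grip top',cv2.minAreaRect(T[:,:2].astype(np.float32)*1000))
        break
T=P[abs(P[...,2]-.062)<.006]; T=T[np.hypot(T[:,0]-.513,T[:,1]+.152)<.07]
if len(T)>50: print('rim',len(T),cv2.minAreaRect(T[:,:2].astype(np.float32)*1000), np.median(T[:,2]))
```

```text
{'t': 2.1, 'q': [0.0756, 0.0882, -0.3394, 0.0009, -1.1446, 0.0653], 'eef_pos': [0.4875, -0.1557, 0.2499], 'ee_rot': [3.14, -0.0007, -1.4295], 'force': [-0.0521, -0.3599, -0.4296], 'width': 0.0877, 'gripper_force': 0.0}
[  53  212   42   40 1288] 0 [0.00959258 0.01437562]
rim 1593 ((513.46728515625, -152.7970428466797), (92.09449005126953, 30.598054885864258), 7.362416744232178) 0.060472461947690515
```

View pics/wrist1.png

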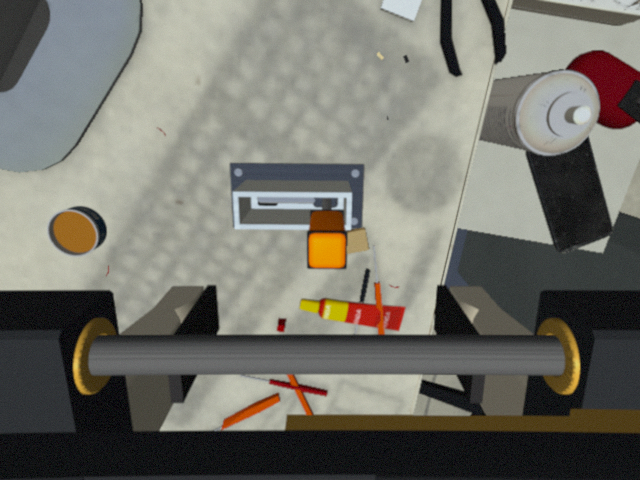

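The wrist view confirms the stand rim at about (293,210): centre (513.5, −152.8), yaw 7.4°, size 92×30.6. The grip is at (327,240), so the rod axis is about (487.7, −156.1). I descend and grasp.

Request:
jog_arm(targets=[{"dx": 0, "dy": 0, "dz": 25, "rx": 0, "ry": 0, "rz": 0.012, "gripper": 0}, {"dx": 0, "dy": 0, "dz": 50, "rx": 0, "ry": 0, "rz": 0.012, "gripper": 0}, {"dx": 0, "dy": 0, "dz": 75, "rx": 0, "ry": 0, "rz": 0.012, "gripper": 0}, {"dx": 0, "dy": 0, "dz": 95, "rx": 0, "ry": 0, "rz": 0.012, "gripper": 0}, {"dx": 0, "dy": 0, "dz": 108, "rx": 0, "ry": 0, "rz": 0.012, "gripper": 0}, {"dx": 0, "dy": 0, "dz": 108, "rx": 0, "ry": 0, "rz": 0.012, "gripper": 0}, {"dx": 0, "dy": 0, "dz": 108, "rx": 0, "ry": 0, "rz": 0.012, "gripper": 0.5}, {"dx": 0, "dy": 0, "dz": 108, "rx": 0, "ry": 0, "rz": 0.012, "gripper": 1}], force=50)

```text
t: 2.82
eef_pos: [0.4881, -0.1509, 0.1435]
ee_rot: [-3.141, -0.0, -1.437]
force: [-0.4, 0.1, 0.5]
width: 0.0793
gripper_force: 0.0
```

Request:
jog_arm(targets=[{"dx": 0, "dy": 0, "dz": 0, "rx": 0, "ry": 0, "rz": 0, "gripper": 1}, {"dx": 0, "dy": 0, "dz": 0, "rx": 0, "ry": 0, "rz": 0, "gripper": 1}, {"dx": 0, "dy": 0, "dz": 0, "rx": 0, "ry": 0, "rz": 0, "gripper": 1}, {"dx": 0, "dy": 0, "dz": 0, "rx": 0, "ry": 0, "rz": 0, "gripper": 1}, {"dx": 0, "dy": 0, "dz": 0, "rx": 0, "ry": 0, "rz": 0, "gripper": 1}, {"dx": 0, "dy": 0, "dz": 0, "rx": 0, "ry": 0, "rz": 0, "gripper": 1}, {"dx": 0, "dy": 0, "dz": 0, "rx": 0, "ry": 0, "rz": 0, "gripper": 1}, {"dx": 0, "dy": 0, "dz": 0, "rx": 0, "ry": 0, "rz": 0, "gripper": 1}])

```text
t: 3.48
eef_pos: [0.4874, -0.1514, 0.1425]
ee_rot: [3.142, -0.0, -1.438]
force: [0.2, -0.6, -1.3]
width: 0.0265
gripper_force: 0.0
```

```bash
python3 -c "
from h import *
st()"
```

```text
{'t': 3.4833, 'q': [0.084, 0.1878, -0.4914, 0.0, -0.8916, 0.0488], 'eef_pos': [0.4874, -0.1514, 0.1425], 'ee_rot': [3.1415, -0.0, -1.4379], 'force': [0.2252, -0.5696, -1.3467], 'width': 0.0265, 'gripper_force': 0.0}
```

The y position settled 4.7 mm short because I planned from a reading taken in motion. I reopen a little, shift, then close.

Request:
jog_arm(targets=[{"dx": 0, "dy": 0, "dz": 0, "rx": 0, "ry": 0, "rz": 0, "gripper": 0.55}, {"dx": 0, "dy": 0, "dz": 0, "rx": 0, "ry": 0, "rz": 0, "gripper": 0.55}, {"dx": 4.5, "dy": 0, "dz": 0, "rx": 0, "ry": 0, "rz": 0, "gripper": 0.55}, {"dx": 4.5, "dy": 0, "dz": 0, "rx": 0, "ry": 0, "rz": 0, "gripper": 0.55}, {"dx": 4.5, "dy": 0, "dz": 0, "rx": 0, "ry": 0, "rz": 0, "gripper": 0.55}, {"dx": 4.5, "dy": 0, "dz": 0, "rx": 0, "ry": 0, "rz": 0, "gripper": 1}, {"dx": 4.5, "dy": 0, "dz": 0, "rx": 0, "ry": 0, "rz": 0, "gripper": 1}, {"dx": 4.5, "dy": 0, "dz": 0, "rx": 0, "ry": 0, "rz": 0, "gripper": 1}], force=50)

```text
t: 4.15
eef_pos: [0.488, -0.1558, 0.1425]
ee_rot: [3.142, 0.0, -1.438]
force: [-0.2, 0.8, -1.0]
width: 0.025
gripper_force: 0.0
```

Request:
jog_arm(targets=[{"dx": 0, "dy": 0, "dz": 0, "rx": 0, "ry": 0, "rz": 0, "gripper": 1}, {"dx": 0, "dy": 0, "dz": 0, "rx": 0, "ry": 0, "rz": 0, "gripper": 1}, {"dx": 0, "dy": 0, "dz": 0, "rx": 0, "ry": 0, "rz": 0, "gripper": 1}, {"dx": 0, "dy": 0, "dz": 0, "rx": 0, "ry": 0, "rz": 0, "gripper": 1}, {"dx": 0, "dy": 0, "dz": 0, "rx": 0, "ry": 0, "rz": 0, "gripper": 1}, {"dx": 0, "dy": 0, "dz": 0, "rx": 0, "ry": 0, "rz": 0, "gripper": 1}, {"dx": 0, "dy": 0, "dz": 0, "rx": 0, "ry": 0, "rz": 0, "gripper": 1}, {"dx": 0, "dy": 0, "dz": 0, "rx": 0, "ry": 0, "rz": 0, "gripper": 1}])

```text
t: 4.82
eef_pos: [0.488, -0.1558, 0.1425]
ee_rot: [3.141, 0.0, -1.438]
force: [-1.8, -0.1, 0.1]
width: 0.0215
gripper_force: 50.0
```

```bash
python3 -c "
from h import *
st()"
```

```text
{'t': 4.8167, 'q': [0.0747, 0.1908, -0.4876, -0.0001, -0.8926, 0.0583], 'eef_pos': [0.488, -0.1558, 0.1425], 'ee_rot': [3.1414, 0.0001, -1.4378], 'force': [-1.816, -0.0726, 0.0853], 'width': 0.0215, 'gripper_force': 49.9926}
```

Request:
jog_arm(targets=[{"dx": 0, "dy": 0, "dz": -8, "rx": 0, "ry": 0, "rz": 0, "gripper": 1}, {"dx": 0, "dy": 0, "dz": -24, "rx": 0, "ry": 0, "rz": 0, "gripper": 1}, {"dx": 0, "dy": 0, "dz": -44, "rx": 0, "ry": 0, "rz": 0, "gripper": 1}, {"dx": 0, "dy": 0, "dz": -64, "rx": 0, "ry": 0, "rz": 0, "gripper": 1}, {"dx": 0, "dy": 0, "dz": -84, "rx": 0, "ry": 0, "rz": 0, "gripper": 1}, {"dx": 0, "dy": 0, "dz": -100, "rx": 0, "ry": 0, "rz": 0, "gripper": 1}, {"dx": 0, "dy": 0, "dz": -110, "rx": 0, "ry": 0, "rz": 0, "gripper": 1}, {"dx": 0, "dy": 0, "dz": -110, "rx": 0, "ry": 0, "rz": 0, "gripper": 1}])

```text
t: 5.48
eef_pos: [0.4892, -0.156, 0.2552]
ee_rot: [-3.137, -0.001, -1.438]
force: [0.8, -0.7, -1.1]
width: 0.0217
gripper_force: 50.0
```

Run:
```python
from h import *
yw=SY-np.pi/2+ (0.0)
f=grab('scene'); save(f,'pics/scene2.png')
# rod -x: toe at s.f. x=-0.10 -> origin -0.162
a=sup(-.16); print(a)
plan([(.43,.05,.25,-1.65),(a[0],a[1],.25,yw)])
```

```text
[0.45260465 0.26360888]
{'t': 5.5333, 'q': [0.0746, 0.0853, -0.3339, -0.0001, -1.1494, 0.0583], 'eef_pos': [0.4885, -0.1558, 0.2535], 'ee_rot': [-3.1393, -0.0001, -1.4379], 'force': [-1.3591, 1.1513, -2.156], 'width': 0.0218, 'gripper_force': 49.9924}
d [-211.7   30.7    3.4] r [-0.002  0.     0.212]
d [-420.4  -20.     3.5] r [-0.002  0.     0.36 ]
```

View pics/scene2.png

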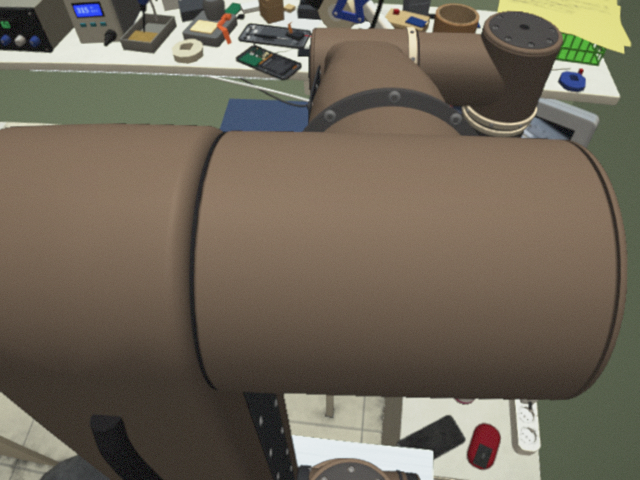

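The scene camera is blocked by the arm, so I'll use the wrist and top cameras. I carry the rod to a point in front of the gap.

Request:
jog_arm(targets=[{"dx": -15, "dy": 2, "dz": 0, "rx": 0, "ry": 0, "rz": 0.02, "gripper": 1}, {"dx": -40, "dy": 6, "dz": 0, "rx": 0, "ry": 0, "rz": 0.05, "gripper": 1}, {"dx": -70, "dy": 10, "dz": 0, "rx": 0, "ry": 0, "rz": 0.08, "gripper": 1}, {"dx": -100, "dy": 14, "dz": 0, "rx": 0, "ry": 0, "rz": 0.11, "gripper": 1}, {"dx": -130, "dy": 18, "dz": 0, "rx": 0, "ry": 0, "rz": 0.14, "gripper": 1}, {"dx": -160, "dy": 20, "dz": 0, "rx": 0, "ry": 0, "rz": 0.17, "gripper": 1}, {"dx": -190, "dy": 20, "dz": 0, "rx": 0, "ry": 0, "rz": 0.2, "gripper": 1}, {"dx": -210, "dy": 20, "dz": 0, "rx": 0, "ry": 0, "rz": 0.22, "gripper": 1}])

```text
t: 6.2
eef_pos: [0.4392, 0.0514, 0.2514]
ee_rot: [3.14, -0.0, -1.659]
force: [0.1, -0.3, -0.9]
width: 0.0216
gripper_force: 50.0
```

Request:
jog_arm(targets=[{"dx": -29, "dy": -11, "dz": 0, "rx": 0, "ry": 0, "rz": 0.02, "gripper": 1}, {"dx": -58, "dy": -23, "dz": 0, "rx": 0, "ry": 0, "rz": 0.04, "gripper": 1}, {"dx": -87, "dy": -35, "dz": 0, "rx": 0, "ry": 0, "rz": 0.06, "gripper": 1}, {"dx": -116, "dy": -46, "dz": 0, "rx": 0, "ry": 0, "rz": 0.08, "gripper": 1}, {"dx": -145, "dy": -58, "dz": 0, "rx": 0, "ry": 0, "rz": 0.1, "gripper": 1}, {"dx": -174, "dy": -70, "dz": 0, "rx": 0, "ry": 0, "rz": 0.12, "gripper": 1}, {"dx": -197, "dy": -85, "dz": 0, "rx": 0, "ry": 0, "rz": 0.14, "gripper": 1}, {"dx": -197, "dy": -85, "dz": 0, "rx": 0, "ry": 0, "rz": 0.14, "gripper": 1}])

```text
t: 6.87
eef_pos: [0.5439, 0.2419, 0.2497]
ee_rot: [3.14, -0.002, -1.797]
force: [-0.4, 0.1, -1.1]
width: 0.0216
gripper_force: 50.0
```

Request:
jog_arm(targets=[{"dx": 0, "dy": 0, "dz": 0, "rx": 0, "ry": 0, "rz": 0, "gripper": 1}, {"dx": 0, "dy": 0, "dz": 0, "rx": 0, "ry": 0, "rz": 0, "gripper": 1}, {"dx": 0, "dy": 0, "dz": 0, "rx": 0, "ry": 0, "rz": 0, "gripper": 1}, {"dx": 0, "dy": 0, "dz": 0, "rx": 0, "ry": 0, "rz": 0, "gripper": 1}, {"dx": 0, "dy": 0, "dz": 0, "rx": 0, "ry": 0, "rz": 0, "gripper": 1}, {"dx": 0, "dy": 0, "dz": 0, "rx": 0, "ry": 0, "rz": 0, "gripper": 1}, {"dx": 0, "dy": 0, "dz": 0, "rx": 0, "ry": 0, "rz": 0, "gripper": 1}, {"dx": 0, "dy": 0, "dz": 0, "rx": 0, "ry": 0, "rz": 0, "gripper": 1}])

```text
t: 7.53
eef_pos: [0.5421, 0.2384, 0.2528]
ee_rot: [-3.141, 0.0, -1.798]
force: [-0.2, -0.5, -0.6]
width: 0.0215
gripper_force: 50.0
```

Run:
```python
from h import *
s=st(); print('sup',tosup(s['eef_pos']).round(4))
f=grab('wrist'); save(f,'pics/wrist2.png'); P=cloud(f)
np.savez('w2.npz',**{k:np.array(v) for k,v in f.items()})
T=P[abs(P[...,2]-.085)<.006]; d=np.array([tosup(p) for p in T]); 
d=d[(abs(d[:,0])<.09)&(abs(d[:,1])<.12)]; print(len(d))
if len(d)>50:
    print('top rect',cv2.minAreaRect(d.astype(np.float32)*1000))
    # inner edges of housings per side
    w=d[(d[:,0]<-.02)&(d[:,0]>-.06)]
    L=w[w[:,1]>0,1]; R=w[w[:,1]<0,1]; print('inner edges',[np.percentile(L,1),np.percentile(R,99)] if len(L) and len(R) else (len(L),len(R)))
```

```text
{'t': 7.5333, 'q': [0.7441, 0.2206, -0.171, -0.0, -1.1787, -0.9712], 'eef_pos': [0.5421, 0.2384, 0.2528], 'ee_rot': [-3.1413, 0.0005, -1.7979], 'force': [-0.192, -0.4671, -0.5865], 'width': 0.0215, 'gripper_force': 49.9925}
sup [-0.0671 -0.0044]
28282
top rect ((-0.0626373291015625, -20.134109497070312), (145.53465270996094, 142.32623291015625), 89.77959442138672)
inner edges [np.float64(0.021355132588914097), np.float64(-0.02176986164707492)]
```

View pics/wrist2.png

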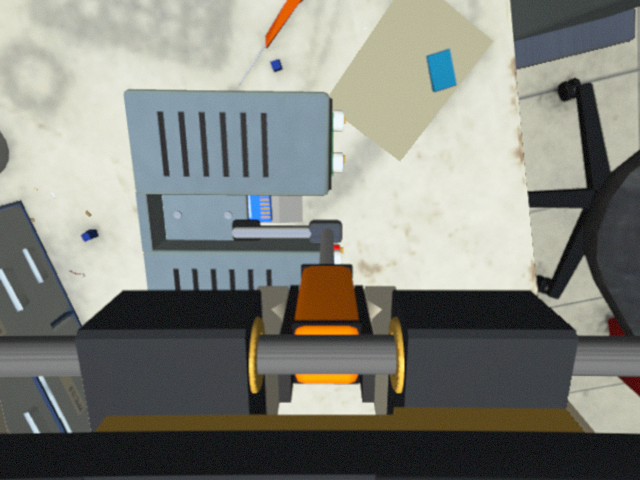

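This wrist view is useful. The gap is centred in my supply frame (inner edges ±21.5 mm), the module's blue end is at (262,207) in front of the cross-piece, and the foot bar is at (235–340, 230). I'll measure the foot and the module's front end from this same picture.

Run:
```python
from h import *
f=dict(np.load('w2.npz')); P=cloud(f)
d=(P[...,:2]-SC); c,s=np.cos(SY),np.sin(SY)
X=d[...,0]*c+d[...,1]*s; Y=-d[...,0]*s+d[...,1]*c; Z=P[...,2]
m=(Z>.115)&(Z<.14)&(X<.03)&(X>-.08)&(abs(Y)<.03)
print('foot n',m.sum(),'X',np.percentile(X[m],[.5,99.5]),'Z',np.percentile(Z[m],[5,50,95]))
for a,b in((-.04,-.02),(-.02,0)):
    k=m&(X>a)&(X<b)
    if k.sum()>20: print('Y',np.percentile(Y[k],[2,98]),np.median(Z[k]))
hsv=cv2.cvtColor(f['frame'],cv2.COLOR_RGB2HSV);H,S,V=[hsv[...,i] for i in range(3)]
g=(Z<.04)&(X>-.06)&(X<-.003)&(abs(Y)<.02)&(Z>-.005)
b=g&(H>95)&(H<125)&(S>120)
print('blue n',b.sum(),'X',np.percentile(X[b],[1,99]),'Y',np.percentile(Y[b],[1,99]),'Z',np.median(Z[b]))
for x in np.arange(-.055,-.003,.003):
    k=g&(X>x)&(X<x+.003); print(round(x,3),k.sum(),np.median(Z[k]).round(4) if k.sum() else '', end=' | ')
```

```text
foot n 1785 X [-0.07732693 -0.0066899 ] Z [0.12026341 0.12655845 0.12883494]
Y [-0.0112613   0.00087743] 0.1264323775140186
Y [-0.01173608  0.00174272] 0.12271320286246068
blue n 276 X [-0.01732879 -0.00305976] Y [-0.0072686   0.01648618] Z 0.014806552320599603
-0.055 89 0.0004 | -0.052 75 0.0005 | -0.049 74 0.0006 | -0.046 82 0.0008 | -0.043 93 0.0016 | -0.04 83 0.0022 | -0.037 83 0.003 | -0.034 89 0.0036 | -0.031 87 0.0044 | -0.028 88 0.0053 | -0.025 89 0.0056 | -0.022 88 0.006 | -0.019 129 0.0087 | -0.016 90 0.0151 | -0.013 97 0.015 | -0.01 89 0.0149 | -0.007 84 0.0147 | -0.004 29 0.0147 |
```

Key numbers: liner top about 6 mm, module top about 15 mm, module front end at x ≈ −18, toe now at −6.7, foot centreline at y ≈ −5. I shift, then descend in the gap ahead of the module.

Request:
jog_arm(targets=[{"dx": -3, "dy": 9, "dz": 0, "rx": 0, "ry": 0, "rz": 0, "gripper": 1}, {"dx": -5, "dy": 18, "dz": 0, "rx": 0, "ry": 0, "rz": 0, "gripper": 1}, {"dx": -5, "dy": 18, "dz": 0, "rx": 0, "ry": 0, "rz": 0, "gripper": 1}, {"dx": -5, "dy": 18, "dz": 10, "rx": 0, "ry": 0, "rz": 0, "gripper": 1}, {"dx": -5, "dy": 18, "dz": 22, "rx": 0, "ry": 0, "rz": 0, "gripper": 1}, {"dx": -5, "dy": 18, "dz": 34, "rx": 0, "ry": 0, "rz": 0, "gripper": 1}, {"dx": -5, "dy": 18, "dz": 46, "rx": 0, "ry": 0, "rz": 0, "gripper": 1}, {"dx": -5, "dy": 18, "dz": 52, "rx": 0, "ry": 0, "rz": 0, "gripper": 1}])

```text
t: 8.25
eef_pos: [0.5249, 0.2471, 0.1983]
ee_rot: [3.14, -0.002, -1.798]
force: [-0.3, 0.1, -0.9]
width: 0.0215
gripper_force: 50.0
```

```bash
python3 -c "
from h import *
s=st();print(tosup(s['eef_pos']))"
```

```text
{'t': 8.25, 'q': [0.7765, 0.2433, -0.2713, -0.0006, -1.0585, -1.0033], 'eef_pos': [0.5249, 0.2471, 0.1983], 'ee_rot': [3.1399, -0.0017, -1.7978], 'force': [-0.3298, 0.0933, -0.8672], 'width': 0.0215, 'gripper_force': 49.9923}
[-0.08579617  0.00017432]
```

Request:
jog_arm(targets=[{"dx": 0, "dy": 0, "dz": 10, "rx": 0, "ry": 0, "rz": 0, "gripper": 1}, {"dx": 0, "dy": 0, "dz": 20, "rx": 0, "ry": 0, "rz": 0, "gripper": 1}, {"dx": 0, "dy": 0, "dz": 30, "rx": 0, "ry": 0, "rz": 0, "gripper": 1}, {"dx": 0, "dy": 0, "dz": 37, "rx": 0, "ry": 0, "rz": 0, "gripper": 1}, {"dx": 0, "dy": 0, "dz": 40, "rx": 0, "ry": 0, "rz": 0, "gripper": 1}, {"dx": 0, "dy": 0, "dz": 40, "rx": 0, "ry": 0, "rz": 0, "gripper": 1}, {"dx": 0, "dy": 0, "dz": 40, "rx": 0, "ry": 0, "rz": 0, "gripper": 1}, {"dx": 0, "dy": 0, "dz": 40, "rx": 0, "ry": 0, "rz": 0, "gripper": 1}])

```text
t: 8.92
eef_pos: [0.5261, 0.2477, 0.1611]
ee_rot: [-3.141, 0.001, -1.798]
force: [0.6, 0.6, -0.8]
width: 0.0217
gripper_force: 50.0
```

```bash
python3 -c "
from h import *
s=st();print(tosup(s['eef_pos']))"
```

```text
{'t': 8.9167, 'q': [0.7763, 0.2777, -0.3183, 0.0002, -0.9738, -1.0033], 'eef_pos': [0.5261, 0.2477, 0.1611], 'ee_rot': [-3.1409, 0.0007, -1.7977], 'force': [0.5949, 0.5691, -0.75], 'width': 0.0217, 'gripper_force': 49.9925}
[-0.08478533  0.00105119]
```

Request:
jog_arm(targets=[{"dx": 0, "dy": -6, "dz": 0, "rx": 0, "ry": 0, "rz": 0, "gripper": 1}, {"dx": 0, "dy": -13, "dz": 0, "rx": 0, "ry": 0, "rz": 0, "gripper": 1}, {"dx": 0, "dy": -20, "dz": 0, "rx": 0, "ry": 0, "rz": 0, "gripper": 1}, {"dx": 0, "dy": -26, "dz": 0, "rx": 0, "ry": 0, "rz": 0, "gripper": 1}, {"dx": 0, "dy": -30, "dz": 0, "rx": 0, "ry": 0, "rz": 0, "gripper": 1}, {"dx": 0, "dy": -30, "dz": 0, "rx": 0, "ry": 0, "rz": 0, "gripper": 1}, {"dx": 0, "dy": -30, "dz": 0, "rx": 0, "ry": 0, "rz": 0, "gripper": 1}, {"dx": 0, "dy": -30, "dz": 0, "rx": 0, "ry": 0, "rz": 0, "gripper": 1}])

```text
t: 9.58
eef_pos: [0.5549, 0.2406, 0.1604]
ee_rot: [3.141, -0.0, -1.798]
force: [-0.4, 1.2, -1.7]
width: 0.0217
gripper_force: 50.0
```

Request:
jog_arm(targets=[{"dx": 0, "dy": 0, "dz": 2, "rx": 0, "ry": 0, "rz": 0, "gripper": 1}, {"dx": 0, "dy": 0, "dz": 4, "rx": 0, "ry": 0, "rz": 0, "gripper": 1}, {"dx": 0, "dy": 0, "dz": 5, "rx": 0, "ry": 0, "rz": 0, "gripper": 1}, {"dx": 0, "dy": 0, "dz": 5, "rx": 0, "ry": 0, "rz": 0, "gripper": 1}, {"dx": 0, "dy": 0, "dz": 5, "rx": 0, "ry": 0, "rz": 0, "gripper": 1}, {"dx": 0, "dy": 0, "dz": 5, "rx": 0, "ry": 0, "rz": 0, "gripper": 1}, {"dx": 0, "dy": 0, "dz": 5, "rx": 0, "ry": 0, "rz": 0, "gripper": 1}, {"dx": 0, "dy": 0, "dz": 5, "rx": 0, "ry": 0, "rz": 0, "gripper": 1}])

```text
t: 10.25
eef_pos: [0.555, 0.2408, 0.1556]
ee_rot: [-3.142, 0.0, -1.798]
force: [0.5, 0.1, -0.6]
width: 0.0217
gripper_force: 50.0
```

```bash
cat >> h.py <<'E'
def frc(n=6):
    "mean wrist force (supply axes x,y; world z) over n camera periods is costly: use n single readings"
    F=[];M=[]
    for _ in range(n):
        s=arm.get_state(); F.append(s['force']); M.append(s['moment']); arm.grab_frame('wrist')
    s=arm.get_state(); f=np.mean(F,0); m=np.mean(M,0)
    print('t',round(s['t'],2),'sup xy',(tosup(s['eef_pos'])*1000).round(1),'toe x',round(tosup(s['eef_pos'])[0]*1000+60.5,1),'sole z',round(s['eef_pos'][2]*1000-138.5,1),'F',f.round(2),'sd',np.std(F,0).round(2),'M',m.round(3))
E
python3 -c "
from h import *
frc()"
```

```text
t 10.55 sup xy [-55.1   0.7] toe x 5.4 sole z 17.1 F [ 0.04  0.05 -1.15] sd [0.42 0.23 0.57] M [ 0.092 -0.051 -0.015]
```

Request:
jog_arm(targets=[{"dx": 0, "dy": 0, "dz": 1, "rx": 0, "ry": 0, "rz": 0, "gripper": 1}, {"dx": 0, "dy": 0, "dz": 1.5, "rx": 0, "ry": 0, "rz": 0, "gripper": 1}, {"dx": 0, "dy": 0, "dz": 2, "rx": 0, "ry": 0, "rz": 0, "gripper": 1}, {"dx": 0, "dy": 0, "dz": 2.3, "rx": 0, "ry": 0, "rz": 0, "gripper": 1}, {"dx": 0, "dy": 0, "dz": 2.5, "rx": 0, "ry": 0, "rz": 0, "gripper": 1}, {"dx": 0, "dy": 0, "dz": 2.5, "rx": 0, "ry": 0, "rz": 0, "gripper": 1}, {"dx": 0, "dy": 0, "dz": 2.5, "rx": 0, "ry": 0, "rz": 0, "gripper": 1}, {"dx": 0, "dy": 0, "dz": 2.5, "rx": 0, "ry": 0, "rz": 0, "gripper": 1}])

```text
t: 11.22
eef_pos: [0.555, 0.2407, 0.1531]
ee_rot: [-3.142, 0.0, -1.798]
force: [-0.1, 0.4, -1.1]
width: 0.0217
gripper_force: 50.0
```

```bash
python3 -c "
from h import *
frc(4)"
```

```text
t 11.42 sup xy [-55.1   0.8] toe x 5.4 sole z 14.6 F [-0.13  0.27 -1.22] sd [0.34 0.1  0.38] M [ 0.112 -0.058 -0.022]
```

Request:
jog_arm(targets=[{"dx": 0, "dy": 0, "dz": 0.3, "rx": 0, "ry": 0, "rz": 0, "gripper": 1}, {"dx": 0, "dy": 0, "dz": 0.6, "rx": 0, "ry": 0, "rz": 0, "gripper": 1}, {"dx": 0, "dy": 0, "dz": 0.9, "rx": 0, "ry": 0, "rz": 0, "gripper": 1}, {"dx": 0, "dy": 0, "dz": 1.0, "rx": 0, "ry": 0, "rz": 0, "gripper": 1}, {"dx": 0, "dy": 0, "dz": 1.0, "rx": 0, "ry": 0, "rz": 0, "gripper": 1}, {"dx": 0, "dy": 0, "dz": 1.0, "rx": 0, "ry": 0, "rz": 0, "gripper": 1}, {"dx": 0, "dy": 0, "dz": 1.0, "rx": 0, "ry": 0, "rz": 0, "gripper": 1}, {"dx": 0, "dy": 0, "dz": 1.0, "rx": 0, "ry": 0, "rz": 0, "gripper": 1}])

```text
t: 12.08
eef_pos: [0.555, 0.2407, 0.1522]
ee_rot: [-3.141, 0.0, -1.798]
force: [-1.0, 0.6, 4.0]
width: 0.0219
gripper_force: 50.0
```

```bash
python3 -c "
from h import *
frc(4)"
```

```text
t 12.28 sup xy [-55.1   0.8] toe x 5.4 sole z 13.7 F [-2.08  0.44  3.57] sd [0.62 0.47 0.35] M [ 0.22   0.85  -0.017]
```

Contact: Fz rose by about 4.8 N with the sole 0.9 mm below the touch height, which fits 5 N/mm. I start the drag on the flat part.

Request:
jog_arm(targets=[{"dx": 0, "dy": 1, "dz": 0, "rx": 0, "ry": 0, "rz": 0, "gripper": 1}, {"dx": 0, "dy": 3.5, "dz": 0, "rx": 0, "ry": 0, "rz": 0, "gripper": 1}, {"dx": 0, "dy": 6.5, "dz": 0, "rx": 0, "ry": 0, "rz": 0, "gripper": 1}, {"dx": 0, "dy": 9.5, "dz": 0, "rx": 0, "ry": 0, "rz": 0, "gripper": 1}, {"dx": 0, "dy": 12.5, "dz": 0, "rx": 0, "ry": 0, "rz": 0, "gripper": 1}, {"dx": 0, "dy": 14.5, "dz": 0, "rx": 0, "ry": 0, "rz": 0, "gripper": 1}, {"dx": 0, "dy": 15, "dz": 0, "rx": 0, "ry": 0, "rz": 0, "gripper": 1}, {"dx": 0, "dy": 15, "dz": 0, "rx": 0, "ry": 0, "rz": 0, "gripper": 1}])

```text
t: 12.95
eef_pos: [0.5402, 0.2442, 0.1522]
ee_rot: [-3.142, 0.0, -1.797]
force: [1.7, 0.4, 2.4]
width: 0.0214
gripper_force: 50.0
```

```bash
cat >> h.py <<'E'
def mod():
    "module extent in the supply frame from one wrist picture"
    f=arm.grab_frame('wrist'); P=cloud(f); hsv=cv2.cvtColor(f['frame'],cv2.COLOR_RGB2HSV);H,S,V=[hsv[...,i] for i in range(3)]
    d=P[...,:2]-SC; c,s=np.cos(SY),np.sin(SY); X=d[...,0]*c+d[...,1]*s; Y=-d[...,0]*s+d[...,1]*c; Z=P[...,2]
    b=(H>95)&(H<125)&(S>120)&(Z<.035)&(abs(Y)<.025)&(X>-.26)&(X<.06)
    if b.sum()<20: print('mod?',b.sum()); return
    print('module n',b.sum(),'X',(np.percentile(X[b],[1,99])*1000).round(1),'Y',(np.percentile(Y[b],[2,98])*1000).round(1),'Z front/back',(np.array([np.median(Z[b&(X<np.percentile(X[b],25))]),np.median(Z[b&(X>np.percentile(X[b],75))])])*1000).round(1))
    return f
E
python3 -c "
from h import *
frc(3);mod()"
```

```text
t 13.1 sup xy [-70.2   0.8] toe x -9.7 sole z 13.6 F [0.82 0.28 2.2 ] sd [0.7  0.17 0.37] M [ 0.088 -0.593 -0.031]
module n 452 X [-32.2   5.5] Y [-2.7 17.1] Z front/back [14.8 14.9]
```

Request:
jog_arm(targets=[{"dx": 0, "dy": 1, "dz": 0, "rx": 0, "ry": 0, "rz": 0, "gripper": 1}, {"dx": 0, "dy": 3, "dz": 0.1, "rx": 0, "ry": 0, "rz": 0, "gripper": 1}, {"dx": 0, "dy": 5, "dz": 0.2, "rx": 0, "ry": 0, "rz": 0, "gripper": 1}, {"dx": 0, "dy": 7, "dz": 0.3, "rx": 0, "ry": 0, "rz": 0, "gripper": 1}, {"dx": 0, "dy": 9, "dz": 0.5, "rx": 0, "ry": 0, "rz": 0, "gripper": 1}, {"dx": 0, "dy": 10, "dz": 0.6, "rx": 0, "ry": 0, "rz": 0, "gripper": 1}, {"dx": 0, "dy": 10, "dz": 0.6, "rx": 0, "ry": 0, "rz": 0, "gripper": 1}, {"dx": 0, "dy": 10, "dz": 0.6, "rx": 0, "ry": 0, "rz": 0, "gripper": 1}])

```text
t: 13.82
eef_pos: [0.5306, 0.2464, 0.1516]
ee_rot: [-3.141, 0.0, -1.798]
force: [2.0, -0.5, 2.6]
width: 0.0216
gripper_force: 50.0
```

```bash
python3 -c "
from h import *
frc(3);mod()"
```

```text
t 13.97 sup xy [-80.    0.8] toe x -19.5 sole z 13.0 F [ 1.96 -0.61  3.17] sd [0.21 0.1  0.46] M [-0.233 -1.503 -0.03 ]
module n 532 X [-41.6   6.6] Y [-1.8 17.1] Z front/back [14.3 15.5]
```

Request:
jog_arm(targets=[{"dx": 0, "dy": 1, "dz": 0.1, "rx": 0, "ry": 0, "rz": 0, "gripper": 1}, {"dx": 0, "dy": 3, "dz": 0.3, "rx": 0, "ry": 0, "rz": 0, "gripper": 1}, {"dx": 0, "dy": 5, "dz": 0.6, "rx": 0, "ry": 0, "rz": 0, "gripper": 1}, {"dx": 0, "dy": 7, "dz": 0.9, "rx": 0, "ry": 0, "rz": 0, "gripper": 1}, {"dx": 0, "dy": 9, "dz": 1.1, "rx": 0, "ry": 0, "rz": 0, "gripper": 1}, {"dx": 0, "dy": 10, "dz": 1.2, "rx": 0, "ry": 0, "rz": 0, "gripper": 1}, {"dx": 0, "dy": 10, "dz": 1.2, "rx": 0, "ry": 0, "rz": 0, "gripper": 1}, {"dx": 0, "dy": 10, "dz": 1.2, "rx": 0, "ry": 0, "rz": 0, "gripper": 1}])

```text
t: 14.68
eef_pos: [0.5206, 0.2486, 0.1502]
ee_rot: [3.141, -0.0, -1.798]
force: [1.3, 0.7, 4.2]
width: 0.0218
gripper_force: 50.0
```

```bash
python3 -c "
from h import *
frc(3);mod()"
```

```text
t 14.83 sup xy [-90.4   0.7] toe x -29.9 sole z 11.6 F [0.3  0.35 4.19] sd [0.72 0.92 0.3 ] M [ 0.107 -0.704  0.006]
module n 628 X [-50.4   6.6] Y [ 6.5 21.1] Z front/back [10.8 19.3]
```

Request:
jog_arm(targets=[{"dx": 0, "dy": 1, "dz": 0, "rx": 0, "ry": 0, "rz": 0, "gripper": 1}, {"dx": 0, "dy": 3, "dz": 0.2, "rx": 0, "ry": 0, "rz": 0, "gripper": 1}, {"dx": 0, "dy": 5, "dz": 0.5, "rx": 0, "ry": 0, "rz": 0, "gripper": 1}, {"dx": 0, "dy": 7, "dz": 0.8, "rx": 0, "ry": 0, "rz": 0, "gripper": 1}, {"dx": 0, "dy": 9, "dz": 1.1, "rx": 0, "ry": 0, "rz": 0, "gripper": 1}, {"dx": 0, "dy": 10, "dz": 1.2, "rx": 0, "ry": 0, "rz": 0, "gripper": 1}, {"dx": 0, "dy": 10, "dz": 1.2, "rx": 0, "ry": 0, "rz": 0, "gripper": 1}, {"dx": 0, "dy": 10, "dz": 1.2, "rx": 0, "ry": 0, "rz": 0, "gripper": 1}])

```text
t: 15.55
eef_pos: [0.511, 0.2509, 0.1491]
ee_rot: [3.141, -0.0, -1.798]
force: [1.7, -0.7, 3.0]
width: 0.0218
gripper_force: 50.0
```

```bash
python3 -c "
from h import *
frc(3);mod()"
```

```text
t 15.7 sup xy [-100.2    0.7] toe x -39.7 sole z 10.5 F [ 1.21 -0.69  3.33] sd [0.47 0.04 0.33] M [-0.088 -1.006 -0.003]
module n 936 X [-60.6   8.2] Y [-2.5 20.8] Z front/back [10.6 18.9]
```

Request:
jog_arm(targets=[{"dx": 0, "dy": 1, "dz": 0.1, "rx": 0, "ry": 0, "rz": 0, "gripper": 1}, {"dx": 0, "dy": 3, "dz": 0.3, "rx": 0, "ry": 0, "rz": 0, "gripper": 1}, {"dx": 0, "dy": 5.5, "dz": 0.6, "rx": 0, "ry": 0, "rz": 0, "gripper": 1}, {"dx": 0, "dy": 8, "dz": 0.9, "rx": 0, "ry": 0, "rz": 0, "gripper": 1}, {"dx": 0, "dy": 10.5, "dz": 1.2, "rx": 0, "ry": 0, "rz": 0, "gripper": 1}, {"dx": 0, "dy": 12, "dz": 1.4, "rx": 0, "ry": 0, "rz": 0, "gripper": 1}, {"dx": 0, "dy": 12, "dz": 1.4, "rx": 0, "ry": 0, "rz": 0, "gripper": 1}, {"dx": 0, "dy": 12, "dz": 1.4, "rx": 0, "ry": 0, "rz": 0, "gripper": 1}])

```text
t: 16.42
eef_pos: [0.4994, 0.2537, 0.1478]
ee_rot: [-3.142, 0.0, -1.798]
force: [3.0, -0.2, 5.5]
width: 0.0216
gripper_force: 50.0
```

```bash
python3 -c "
from h import *
frc(3);mod()"
```

```text
t 16.57 sup xy [-112.2    0.8] toe x -51.7 sole z 9.3 F [ 2.1  -0.12  5.39] sd [0.72 0.07 0.08] M [-0.104 -1.387  0.019]
module n 1238 X [-72.8  -2.1] Y [-15.9  17.9] Z front/back [ 9.9 16.5]
```

Request:
jog_arm(targets=[{"dx": 0, "dy": 1, "dz": -0.3, "rx": 0, "ry": 0, "rz": 0, "gripper": 1}, {"dx": 0, "dy": 3, "dz": -0.2, "rx": 0, "ry": 0, "rz": 0, "gripper": 1}, {"dx": 0, "dy": 6, "dz": 0, "rx": 0, "ry": 0, "rz": 0, "gripper": 1}, {"dx": 0, "dy": 9, "dz": 0.2, "rx": 0, "ry": 0, "rz": 0, "gripper": 1}, {"dx": 0, "dy": 12, "dz": 0.4, "rx": 0, "ry": 0, "rz": 0, "gripper": 1}, {"dx": 0, "dy": 14, "dz": 0.4, "rx": 0, "ry": 0, "rz": 0, "gripper": 1}, {"dx": 0, "dy": 14, "dz": 0.4, "rx": 0, "ry": 0, "rz": 0, "gripper": 1}, {"dx": 0, "dy": 14, "dz": 0.4, "rx": 0, "ry": 0, "rz": 0, "gripper": 1}])

```text
t: 17.28
eef_pos: [0.4854, 0.2567, 0.1472]
ee_rot: [3.141, -0.0, -1.798]
force: [1.3, 0.1, 5.6]
width: 0.0217
gripper_force: 50.0
```

```bash
python3 -c "
from h import *
frc(3);mod()"
```

```text
t 17.43 sup xy [-126.5    0.7] toe x -66.0 sole z 8.7 F [1.85 0.2  5.16] sd [0.44 0.16 0.36] M [-0.061 -1.285  0.019]
module n 1455 X [-87.3 -16.9] Y [-16.5  17.3] Z front/back [ 9.9 14.8]
```

Request:
jog_arm(targets=[{"dx": 0, "dy": 1.5, "dz": -0.3, "rx": 0, "ry": 0, "rz": 0, "gripper": 1}, {"dx": 0, "dy": 5, "dz": -0.3, "rx": 0, "ry": 0, "rz": 0, "gripper": 1}, {"dx": 0, "dy": 9, "dz": -0.2, "rx": 0, "ry": 0, "rz": 0, "gripper": 1}, {"dx": 0, "dy": 13, "dz": -0.1, "rx": 0, "ry": 0, "rz": 0, "gripper": 1}, {"dx": 0, "dy": 17, "dz": 0, "rx": 0, "ry": 0, "rz": 0, "gripper": 1}, {"dx": 0, "dy": 20, "dz": 0, "rx": 0, "ry": 0, "rz": 0, "gripper": 1}, {"dx": 0, "dy": 20, "dz": 0, "rx": 0, "ry": 0, "rz": 0, "gripper": 1}, {"dx": 0, "dy": 20, "dz": 0, "rx": 0, "ry": 0, "rz": 0, "gripper": 1}])

```text
t: 18.15
eef_pos: [0.4653, 0.261, 0.1469]
ee_rot: [3.14, -0.001, -1.798]
force: [-1.1, 0.5, 4.0]
width: 0.0214
gripper_force: 50.0
```

```bash
python3 -c "
from h import *
frc(3);mod()"
```

```text
t 18.3 sup xy [-146.9    0.4] toe x -86.4 sole z 8.4 F [-2.09  0.66  4.33] sd [0.71 0.09 0.3 ] M [0.371 0.742 0.014]
module n 1779 X [-108.6  -38.1] Y [-16.9  16.8] Z front/back [ 9.7 11.1]
```

Request:
jog_arm(targets=[{"dx": 0, "dy": 1.5, "dz": 0, "rx": 0, "ry": 0, "rz": 0, "gripper": 1}, {"dx": 0, "dy": 5.5, "dz": 0, "rx": 0, "ry": 0, "rz": 0, "gripper": 1}, {"dx": 0, "dy": 10, "dz": 0, "rx": 0, "ry": 0, "rz": 0, "gripper": 1}, {"dx": 0, "dy": 15, "dz": 0, "rx": 0, "ry": 0, "rz": 0, "gripper": 1}, {"dx": 0, "dy": 19, "dz": 0, "rx": 0, "ry": 0, "rz": 0, "gripper": 1}, {"dx": 0, "dy": 22, "dz": 0, "rx": 0, "ry": 0, "rz": 0, "gripper": 1}, {"dx": 0, "dy": 22, "dz": 0, "rx": 0, "ry": 0, "rz": 0, "gripper": 1}, {"dx": 0, "dy": 22, "dz": 0, "rx": 0, "ry": 0, "rz": 0, "gripper": 1}])

```text
t: 19.02
eef_pos: [0.4442, 0.2662, 0.1472]
ee_rot: [3.141, -0.0, -1.798]
force: [-2.5, 0.5, 1.9]
width: 0.0216
gripper_force: 50.0
```

```bash
python3 -c "
from h import *
frc(3);mod()"
```

```text
t 19.17 sup xy [-168.5    0.6] toe x -108.0 sole z 8.6 F [-2.62  0.87  2.61] sd [0.24 0.48 0.55] M [0.421 1.079 0.002]
module n 2091 X [-130.3  -59.4] Y [-16.6  17. ] Z front/back [9.5 9.5]
```

Press is 3.8 N and the module's centre is at −95. Two more pulls.

Request:
jog_arm(targets=[{"dx": 0, "dy": 1.5, "dz": 0.1, "rx": 0, "ry": 0, "rz": 0, "gripper": 1}, {"dx": 0, "dy": 5.5, "dz": 0.2, "rx": 0, "ry": 0, "rz": 0, "gripper": 1}, {"dx": 0, "dy": 10, "dz": 0.2, "rx": 0, "ry": 0, "rz": 0, "gripper": 1}, {"dx": 0, "dy": 15, "dz": 0.2, "rx": 0, "ry": 0, "rz": 0, "gripper": 1}, {"dx": 0, "dy": 19, "dz": 0.2, "rx": 0, "ry": 0, "rz": 0, "gripper": 1}, {"dx": 0, "dy": 22, "dz": 0.2, "rx": 0, "ry": 0, "rz": 0, "gripper": 1}, {"dx": 0, "dy": 22, "dz": 0.2, "rx": 0, "ry": 0, "rz": 0, "gripper": 1}, {"dx": 0, "dy": 22, "dz": 0.2, "rx": 0, "ry": 0, "rz": 0, "gripper": 1}])

```text
t: 19.88
eef_pos: [0.4229, 0.2712, 0.1471]
ee_rot: [3.141, -0.0, -1.797]
force: [-1.7, 0.2, 2.4]
width: 0.0214
gripper_force: 50.0
```

Request:
jog_arm(targets=[{"dx": 0, "dy": 1.5, "dz": 0, "rx": 0, "ry": 0, "rz": 0, "gripper": 1}, {"dx": 0, "dy": 5.5, "dz": 0, "rx": 0, "ry": 0, "rz": 0, "gripper": 1}, {"dx": 0, "dy": 10, "dz": 0, "rx": 0, "ry": 0, "rz": 0, "gripper": 1}, {"dx": 0, "dy": 15, "dz": 0, "rx": 0, "ry": 0, "rz": 0, "gripper": 1}, {"dx": 0, "dy": 19, "dz": 0, "rx": 0, "ry": 0, "rz": 0, "gripper": 1}, {"dx": 0, "dy": 22, "dz": 0, "rx": 0, "ry": 0, "rz": 0, "gripper": 1}, {"dx": 0, "dy": 22, "dz": 0, "rx": 0, "ry": 0, "rz": 0, "gripper": 1}, {"dx": 0, "dy": 22, "dz": 0, "rx": 0, "ry": 0, "rz": 0, "gripper": 1}])

```text
t: 20.55
eef_pos: [0.4014, 0.2761, 0.147]
ee_rot: [3.141, -0.0, -1.798]
force: [-1.6, 0.5, 2.8]
width: 0.0216
gripper_force: 50.0
```

```bash
python3 -c "
from h import *
frc(3);mod()"
```

```text
t 20.7 sup xy [-212.5    0.7] toe x -152.0 sole z 8.5 F [-2.57  0.61  3.08] sd [0.67 0.2  0.2 ] M [ 0.472  1.053 -0.012]
module n 2100 X [-174.3 -103.4] Y [-16.5  17.1] Z front/back [9.6 9.4]
```

The module's centre is at −139, flat. I lift and return to above the stand.

Request:
jog_arm(targets=[{"dx": 0, "dy": 0, "dz": -4, "rx": 0, "ry": 0, "rz": 0, "gripper": 1}, {"dx": 0, "dy": 0, "dz": -16, "rx": 0, "ry": 0, "rz": 0, "gripper": 1}, {"dx": 0, "dy": 0, "dz": -34, "rx": 0, "ry": 0, "rz": 0, "gripper": 1}, {"dx": 0, "dy": 0, "dz": -54, "rx": 0, "ry": 0, "rz": 0, "gripper": 1}, {"dx": 0, "dy": 0, "dz": -74, "rx": 0, "ry": 0, "rz": 0, "gripper": 1}, {"dx": 0, "dy": 0, "dz": -92, "rx": 0, "ry": 0, "rz": 0, "gripper": 1}, {"dx": 0, "dy": 0, "dz": -103, "rx": 0, "ry": 0, "rz": 0, "gripper": 1}, {"dx": 0, "dy": 0, "dz": -108, "rx": 0, "ry": 0, "rz": 0, "gripper": 1}])

```text
t: 21.42
eef_pos: [0.4026, 0.2763, 0.2568]
ee_rot: [-3.14, 0.002, -1.798]
force: [-0.4, 0.4, -0.7]
width: 0.0219
gripper_force: 50.0
```

Run:
```python
from h import *
grab('top')
plan([(.45,.06,.255,-1.62),(.488,-.1558,.255,-1.438)])
```

```text
{'t': 21.4667, 'q': [1.0055, 0.04, -0.3758, 0.0005, -1.1529, -1.2329], 'eef_pos': [0.4026, 0.2763, 0.2567], 'ee_rot': [-3.1404, 0.0019, -1.798], 'force': [0.7588, -0.099, -0.2568], 'width': 0.0216, 'gripper_force': 49.9928}
d [200.1 -94.9   1.5] r [-0.001  0.002 -0.178]
d [ 401.8 -180.5    1.2] r [-0.002  0.002 -0.36 ]
```

Request:
jog_arm(targets=[{"dx": 12, "dy": -6, "dz": 0, "rx": 0, "ry": 0, "rz": -0.02, "gripper": 1}, {"dx": 36, "dy": -17, "dz": 0, "rx": 0, "ry": 0, "rz": -0.04, "gripper": 1}, {"dx": 64, "dy": -30, "dz": 0, "rx": 0, "ry": 0, "rz": -0.07, "gripper": 1}, {"dx": 92, "dy": -43, "dz": 0, "rx": 0, "ry": 0, "rz": -0.1, "gripper": 1}, {"dx": 120, "dy": -56, "dz": 0, "rx": 0, "ry": 0, "rz": -0.13, "gripper": 1}, {"dx": 148, "dy": -68, "dz": 0, "rx": 0, "ry": 0, "rz": -0.16, "gripper": 1}, {"dx": 176, "dy": -81, "dz": 0, "rx": 0, "ry": 0, "rz": -0.18, "gripper": 1}, {"dx": 200, "dy": -92, "dz": 0, "rx": 0, "ry": 0, "rz": -0.2, "gripper": 1}])

```text
t: 22.13
eef_pos: [0.4461, 0.0584, 0.2541]
ee_rot: [3.14, -0.001, -1.597]
force: [0.6, -0.4, -0.3]
width: 0.0218
gripper_force: 50.0
```

Run:
```python
from h import *
plan([(.488,-.1558,.255,-1.438)])
```

```text
{'t': 22.1333, 'q': [0.5704, -0.0253, -0.4477, -0.0002, -1.1501, -0.5966], 'eef_pos': [0.4461, 0.0584, 0.2541], 'ee_rot': [3.1401, -0.0008, -1.5971], 'force': [0.5535, -0.4215, -0.3443], 'width': 0.0218, 'gripper_force': 49.9936}
d [213.  -47.5  -0.8] r [ 0.002 -0.001 -0.159]
```

Request:
jog_arm(targets=[{"dx": 32, "dy": -7, "dz": 0, "rx": 0, "ry": 0, "rz": -0.03, "gripper": 1}, {"dx": 64, "dy": -14, "dz": 0, "rx": 0, "ry": 0, "rz": -0.06, "gripper": 1}, {"dx": 96, "dy": -21, "dz": 0, "rx": 0, "ry": 0, "rz": -0.09, "gripper": 1}, {"dx": 128, "dy": -28, "dz": 0, "rx": 0, "ry": 0, "rz": -0.12, "gripper": 1}, {"dx": 160, "dy": -35, "dz": 0, "rx": 0, "ry": 0, "rz": -0.15, "gripper": 1}, {"dx": 188, "dy": -42, "dz": 0, "rx": 0, "ry": 0, "rz": -0.16, "gripper": 1}, {"dx": 207, "dy": -47, "dz": 0, "rx": 0, "ry": 0, "rz": -0.16, "gripper": 1}, {"dx": 212, "dy": -48, "dz": 0, "rx": 0, "ry": 0, "rz": -0.16, "gripper": 1}])

```text
t: 22.8
eef_pos: [0.4886, -0.1553, 0.2535]
ee_rot: [3.139, -0.0, -1.44]
force: [0.7, -0.5, -1.4]
width: 0.0219
gripper_force: 50.0
```

Request:
jog_arm(targets=[{"dx": 0, "dy": 0, "dz": 0, "rx": 0, "ry": 0, "rz": 0, "gripper": 1}, {"dx": 0, "dy": 0, "dz": 0, "rx": 0, "ry": 0, "rz": 0, "gripper": 1}, {"dx": 0, "dy": 0, "dz": 0, "rx": 0, "ry": 0, "rz": 0, "gripper": 1}, {"dx": 0, "dy": 0, "dz": 0, "rx": 0, "ry": 0, "rz": 0, "gripper": 1}, {"dx": 0, "dy": 0, "dz": 0, "rx": 0, "ry": 0, "rz": 0, "gripper": 1}, {"dx": 0, "dy": 0, "dz": 0, "rx": 0, "ry": 0, "rz": 0, "gripper": 1}, {"dx": 0, "dy": 0, "dz": 0, "rx": 0, "ry": 0, "rz": 0, "gripper": 1}, {"dx": 0, "dy": 0, "dz": 0, "rx": 0, "ry": 0, "rz": 0, "gripper": 1}])

```text
t: 23.47
eef_pos: [0.489, -0.1524, 0.2552]
ee_rot: [-3.141, 0.0, -1.437]
force: [0.0, 0.1, -0.4]
width: 0.0216
gripper_force: 50.0
```

Run:
```python
from h import *
plan([(.488,-.1558,.1425,-1.438)])
f=grab('wrist'); P=cloud(f); save(f,'pics/wrist3.png')
a=.1285; d=P[...,:2]-np.array([.5135,-.1528]); X=d[...,0]*np.cos(a)+d[...,1]*np.sin(a); Y=-d[...,0]*np.sin(a)+d[...,1]*np.cos(a); Z=P[...,2]
m=(Z>.118)&(Z<.14)&(X>-.04)&(X<.06)&(abs(Y)<.02)
print('foot in stand frame X',(np.percentile(X[m],[.5,99.5])*1000).round(1))
for lo,hi in((-.01,.01),(.01,.03)):
    k=m&(X>lo)&(X<hi); print('Y',(np.percentile(Y[k],[2,98])*1000).round(1),k.sum(),np.median(Z[k]))
r=(abs(Z-.062)<.006)&(np.hypot(X,Y)<.07); print('rim',cv2.minAreaRect(np.c_[X[r],Y[r]].astype(np.float32)*1000))
```

```text
{'t': 23.4667, 'q': [0.0817, 0.0842, -0.3311, -0.0, -1.1552, 0.052], 'eef_pos': [0.489, -0.1524, 0.2552], 'ee_rot': [-3.1413, 0.0, -1.4372], 'force': [0.0353, 0.052, -0.3966], 'width': 0.0216, 'gripper_force': 49.9926}
d [  3.2   1.4 112.7] r [-0.     0.     0.001]
foot in stand frame X [-34.4  36.3]
Y [-0.1  6.4] 344 0.12901708790290745
Y [-3.4  9.7] 525 0.12802602695807103
rim ((0.011920928955078125, 0.09451675415039062), (92.10189056396484, 30.651792526245117), 0.18221130967140198)
```

View pics/wrist3.png

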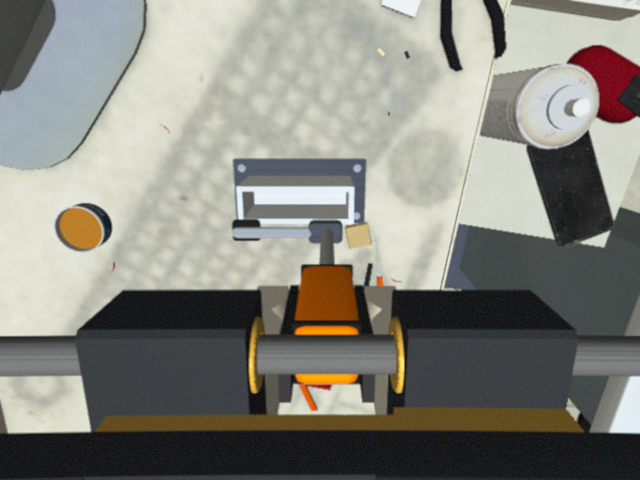

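The foot's centreline sits +3.2 mm off the stand's axis, which matches the 3.2 mm shift needed. The wrist picture shows the foot at (235–340, 232) parallel to the rim at (295,205). I correct and lower.

Request:
jog_arm(targets=[{"dx": 3.2, "dy": 1.4, "dz": 0, "rx": 0, "ry": 0, "rz": 0, "gripper": 1}, {"dx": 3.2, "dy": 1.4, "dz": 0, "rx": 0, "ry": 0, "rz": 0, "gripper": 1}, {"dx": 3.2, "dy": 1.4, "dz": 8, "rx": 0, "ry": 0, "rz": 0, "gripper": 1}, {"dx": 3.2, "dy": 1.4, "dz": 20, "rx": 0, "ry": 0, "rz": 0, "gripper": 1}, {"dx": 3.2, "dy": 1.4, "dz": 32, "rx": 0, "ry": 0, "rz": 0, "gripper": 1}, {"dx": 3.2, "dy": 1.4, "dz": 42, "rx": 0, "ry": 0, "rz": 0, "gripper": 1}, {"dx": 3.2, "dy": 1.4, "dz": 48, "rx": 0, "ry": 0, "rz": 0, "gripper": 1}, {"dx": 3.2, "dy": 1.4, "dz": 48, "rx": 0, "ry": 0, "rz": 0, "gripper": 1}])

```text
t: 24.18
eef_pos: [0.4871, -0.1561, 0.2054]
ee_rot: [3.139, 0.0, -1.438]
force: [-0.3, 0.0, -2.5]
width: 0.0221
gripper_force: 50.0
```

Request:
jog_arm(targets=[{"dx": 0, "dy": 0, "dz": 5, "rx": 0, "ry": 0, "rz": 0, "gripper": 1}, {"dx": 0, "dy": 0, "dz": 14, "rx": 0, "ry": 0, "rz": 0, "gripper": 1}, {"dx": 0, "dy": 0, "dz": 26, "rx": 0, "ry": 0, "rz": 0, "gripper": 1}, {"dx": 0, "dy": 0, "dz": 38, "rx": 0, "ry": 0, "rz": 0, "gripper": 1}, {"dx": 0, "dy": 0, "dz": 50, "rx": 0, "ry": 0, "rz": 0, "gripper": 1}, {"dx": 0, "dy": 0, "dz": 58, "rx": 0, "ry": 0, "rz": 0, "gripper": 1}, {"dx": 0, "dy": 0, "dz": 62, "rx": 0, "ry": 0, "rz": 0, "gripper": 1}, {"dx": 0, "dy": 0, "dz": 62, "rx": 0, "ry": 0, "rz": 0, "gripper": 1}])

```text
t: 24.85
eef_pos: [0.4876, -0.1561, 0.1442]
ee_rot: [3.14, 0.0, -1.438]
force: [-0.4, 0.6, -1.3]
width: 0.0222
gripper_force: 50.0
```

```bash
python3 -c "
from h import *
plan([(.488,-.1558,.1425,-1.438)])"
```

```text
{'t': 24.85, 'q': [0.0741, 0.189, -0.4852, -0.0001, -0.898, 0.0589], 'eef_pos': [0.4876, -0.1561, 0.1442], 'ee_rot': [3.1402, 0.0002, -1.4378], 'force': [-0.3884, 0.5917, -1.3343], 'width': 0.0222, 'gripper_force': 49.9927}
d [-0.2 -0.5  1.7] r [0.001 0.    0.   ]
```

Request:
jog_arm(targets=[{"dx": 0, "dy": 0, "dz": 1.5, "rx": 0, "ry": 0, "rz": 0, "gripper": 1}, {"dx": 0, "dy": 0, "dz": 2.3, "rx": 0, "ry": 0, "rz": 0, "gripper": 1}, {"dx": 0, "dy": 0, "dz": 2.3, "rx": 0, "ry": 0, "rz": 0, "gripper": 1}, {"dx": 0, "dy": 0, "dz": 2.3, "rx": 0, "ry": 0, "rz": 0, "gripper": 1}, {"dx": 0, "dy": 0, "dz": 2.3, "rx": 0, "ry": 0, "rz": 0, "gripper": 1}, {"dx": 0, "dy": 0, "dz": 2.3, "rx": 0, "ry": 0, "rz": 0, "gripper": 0.6}, {"dx": 0, "dy": 0, "dz": 2.3, "rx": 0, "ry": 0, "rz": 0, "gripper": 0.4}, {"dx": 0, "dy": 0, "dz": 2.3, "rx": 0, "ry": 0, "rz": 0, "gripper": 0.2}])

```text
t: 25.52
eef_pos: [0.4881, -0.1561, 0.143]
ee_rot: [-3.141, -0.0, -1.438]
force: [0.2, 0.5, 0.4]
width: 0.0361
gripper_force: 0.0
```

Request:
jog_arm(targets=[{"dx": 0, "dy": 0, "dz": 0, "rx": 0, "ry": 0, "rz": 0, "gripper": 0.1}, {"dx": 0, "dy": 0, "dz": 0, "rx": 0, "ry": 0, "rz": 0, "gripper": 0.1}, {"dx": 0, "dy": 0, "dz": 0, "rx": 0, "ry": 0, "rz": 0, "gripper": 0.1}, {"dx": 0, "dy": 0, "dz": 0, "rx": 0, "ry": 0, "rz": 0, "gripper": 0.1}, {"dx": 0, "dy": 0, "dz": 0, "rx": 0, "ry": 0, "rz": 0, "gripper": 0.1}, {"dx": 0, "dy": 0, "dz": 0, "rx": 0, "ry": 0, "rz": 0, "gripper": 0.1}, {"dx": 0, "dy": 0, "dz": 0, "rx": 0, "ry": 0, "rz": 0, "gripper": 0.1}, {"dx": 0, "dy": 0, "dz": 0, "rx": 0, "ry": 0, "rz": 0, "gripper": 0.1}])

```text
t: 26.18
eef_pos: [0.488, -0.1561, 0.1428]
ee_rot: [-3.142, -0.0, -1.438]
force: [-0.5, -0.1, -0.6]
width: 0.0784
gripper_force: 0.0
```

```bash
python3 -c "
from h import *
st()"
```

```text
{'t': 26.1833, 'q': [0.0741, 0.1905, -0.4872, 0.0, -0.893, 0.0589], 'eef_pos': [0.488, -0.1561, 0.1428], 'ee_rot': [-3.1415, -0.0, -1.4378], 'force': [-0.5423, -0.1479, -0.569], 'width': 0.0784, 'gripper_force': 0.0}
```

Now straight up, clear of the grip, then swing to the left so the top camera sees everything.

Request:
jog_arm(targets=[{"dx": 0, "dy": 0, "dz": -10, "rx": 0, "ry": 0, "rz": 0, "gripper": 0.1}, {"dx": 0, "dy": 0, "dz": -28, "rx": 0, "ry": 0, "rz": 0, "gripper": 0.1}, {"dx": 0, "dy": 0, "dz": -48, "rx": 0, "ry": 0, "rz": 0, "gripper": 0.1}, {"dx": 0, "dy": 0, "dz": -68, "rx": 0, "ry": 0, "rz": 0, "gripper": 0.1}, {"dx": 0, "dy": 0, "dz": -88, "rx": 0, "ry": 0, "rz": 0, "gripper": 0.1}, {"dx": 0, "dy": 0, "dz": -106, "rx": 0, "ry": 0, "rz": 0, "gripper": 0.1}, {"dx": 0, "dy": 0, "dz": -115, "rx": 0, "ry": 0, "rz": 0, "gripper": 0.1}, {"dx": 0, "dy": 0, "dz": -115, "rx": 0, "ry": 0, "rz": 0, "gripper": 0.1}])

```text
t: 26.85
eef_pos: [0.489, -0.1562, 0.2605]
ee_rot: [-3.137, -0.001, -1.438]
force: [0.3, -1.0, -0.4]
width: 0.0788
gripper_force: 0.0
```

Request:
jog_arm(targets=[{"dx": -15, "dy": 2, "dz": 0, "rx": 0, "ry": 0, "rz": 0, "gripper": 0.1}, {"dx": -45, "dy": 5, "dz": 0, "rx": 0, "ry": 0, "rz": 0, "gripper": 0.1}, {"dx": -80, "dy": 10, "dz": 0, "rx": 0, "ry": 0, "rz": 0, "gripper": 0.1}, {"dx": -115, "dy": 14, "dz": 0, "rx": 0, "ry": 0, "rz": 0, "gripper": 0.1}, {"dx": -150, "dy": 18, "dz": 0, "rx": 0, "ry": 0, "rz": 0, "gripper": 0.1}, {"dx": -180, "dy": 20, "dz": 0, "rx": 0, "ry": 0, "rz": 0, "gripper": 0.1}, {"dx": -195, "dy": 20, "dz": 0, "rx": 0, "ry": 0, "rz": 0, "gripper": 0.1}, {"dx": -200, "dy": 20, "dz": 0, "rx": 0, "ry": 0, "rz": 0, "gripper": 0.1}])

```text
t: 27.52
eef_pos: [0.4408, 0.0413, 0.2571]
ee_rot: [3.141, 0.0, -1.435]
force: [-0.5, 0.2, 0.1]
width: 0.0785
gripper_force: 0.0
```

Request:
jog_arm(targets=[{"dx": 0, "dy": 0, "dz": 0, "rx": 0, "ry": 0, "rz": 0, "gripper": 0.1}, {"dx": 0, "dy": 0, "dz": 0, "rx": 0, "ry": 0, "rz": 0, "gripper": 0.1}, {"dx": 0, "dy": 0, "dz": 0, "rx": 0, "ry": 0, "rz": 0, "gripper": 0.1}, {"dx": 0, "dy": 0, "dz": 0, "rx": 0, "ry": 0, "rz": 0, "gripper": 0.1}, {"dx": 0, "dy": 0, "dz": 0, "rx": 0, "ry": 0, "rz": 0, "gripper": 0.1}, {"dx": 0, "dy": 0, "dz": 0, "rx": 0, "ry": 0, "rz": 0, "gripper": 0.1}, {"dx": 0, "dy": 0, "dz": 0, "rx": 0, "ry": 0, "rz": 0, "gripper": 0.1}, {"dx": 0, "dy": 0, "dz": 0, "rx": 0, "ry": 0, "rz": 0, "gripper": 0.1}])

```text
t: 28.18
eef_pos: [0.4416, 0.0392, 0.2577]
ee_rot: [3.142, -0.0, -1.438]
force: [0.4, -0.0, 0.5]
width: 0.0791
gripper_force: 0.0
```

Run:
```python
from h import *
st(); mod()
a=grab('wrist')['frame']; b=grab('top')['frame']
cv2.imwrite('pics/end.png',cv2.resize(np.hstack([a,b]),(800,300),interpolation=cv2.INTER_AREA)[...,::-1])
```

```text
{'t': 28.1833, 'q': [0.5359, -0.0413, -0.4544, -0.0, -1.1578, -0.4034], 'eef_pos': [0.4416, 0.0392, 0.2577], 'ee_rot': [3.1415, -0.0, -1.4384], 'force': [0.4415, -0.0112, 0.456], 'width': 0.0791, 'gripper_force': 0.0}
module n 941 X [-171.8 -103.1] Y [-16.7  16.8] Z front/back [9.6 9.7]
```

View pics/end.png

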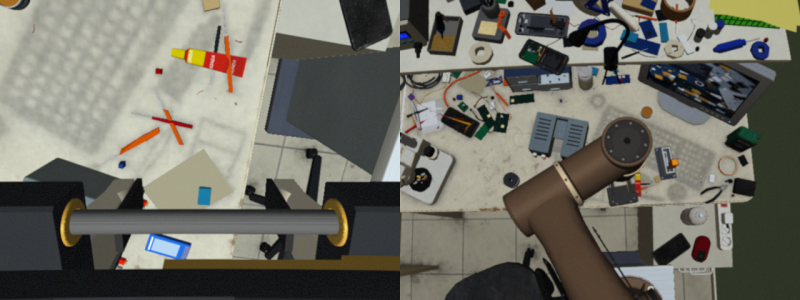

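The pictures show the module lying blue and flat in front of the supply (170,245 in the left image), and the orange grip back over the stand (675,162 on the right). A quick numeric check of the rod, then I hand in.

Run:
```python
from h import *
f=grab('top'); P=cloud(f); h=cv2.cvtColor(f['frame'],cv2.COLOR_RGB2HSV)
m=(h[...,0]<20)&(h[...,1]>150)&(h[...,2]>120)&(P[...,2]>.15)&(P[...,2]<.17)&(np.hypot(P[...,0]-.487,P[...,1]+.156)<.04)
Q=P[m]; r=cv2.minAreaRect(Q[:,:2].astype(np.float32)*1000); print(r,np.median(Q[:,2]))
ok=np.hypot(r[0][0]-487,r[0][1]+156)<6
print(ok); 
if ok: print(arm.job_done())
```

```text
((486.9889831542969, -155.9527587890625), (21.562429428100586, 21.407440185546875), 11.124361038208008) 0.1588515091927214
True
the job is handed in; nothing more can be done
None
```

The module lies flat about 138 mm in front of the supply's centre, the rod is upright in its stand at its starting position, and the job is handed in (no verdict came back); estimated press stayed near 6.5 N or less when checked, and the tin, tube and reel were not in the arm's path.

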